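# Work the stop wedge loose from the film roll holder

### The job

The film roll is needed, so take out the wooden wedge that is jammed between the two stiff jaws of the roll holder: hold it by its upright fin, pull it to one side and then to the other to force both jaws back, then slide it out away from the roll and lay it flat, fin up, on the floor of the aluminium tray. Leave the loose spare wedge on the table where it is.

Things in the scene. Friction and masses are not known exactly. Their poses are not given: they have to be found in the camera images.
- wedge_grip (a point): Centre of the upright fin (40 long in x, 16 thick in y, 58 mm high) of the jammed plywood wedge, 0.22 kg, 58 mm above its underside; x to the thin toe, z up. Pinch the fin across y. Wedge: 42 wide, from 35 mm behind to 115 mm ahead of the fin centre, 28 high sloping to 8 at the toe; below the fin a waist, 24 wide and 34 long, above an 8 mm foot: the jaws sit in it and stop pulling out or lifting.
- holder: Fixed roll holder, 6 mm plate. Origin on the table, midway between its jaws, under the fin; x points to the roll, so the wedge comes out to -x. The jaws (tops 32 mm above table) touch the waist from +y and -y; each yields 13 mm to a 6 N side push and stays there. The wedge passes once both together gave over 18 mm: pull 12 mm to each side, return to the middle. Guides 38 to 90 mm aside are 36 mm high.
- roll (a point): Centre of the white film roll (90 mm diameter, 204 mm long, axis along y), fixed in the holder 146 mm ahead (+x) of the holder's origin, 51 mm above the table. The wedge's toe lies under its curve: slide the wedge at least 60 mm towards the holder's -x before lifting it.
- tray: Open aluminium tray, fixed, 260 x 150 mm outside (long side along its x), walls 5 mm thick and 25 mm high, floor 5 mm thick. Origin at the centre of its underside, on the table.
- spare_grip (a point): The same point (fin centre, 58 mm up, same axes) of an identical spare wedge that lies loose on the table. Not to be used or moved.
There are look-alikes about, which are no part of the job. Leave any yellow look-alike of the part that bears wedge_grip alone.

How it is judged:
On the way:
1. the wedge has been drawn more than 40 mm out of its place between the jaws (horizontal distance between wedge_grip and holder above 0.04 m), for 0.1 s.
At the end, for the whole second after the job is handed in: The wedge lies flat (within 7 degrees), fin up, on the floor of the tray: its fin centre is within 95 mm along and 55 mm across of the tray's centre and 55 to 73 mm above the table (x of wedge_grip in the frame of tray between -0.095 and 0.095 m and y of wedge_grip in the frame of tray between -0.055 and 0.055 m and z of wedge_grip in the frame of tray between 0.055 and 0.073 m and angle between wedge_grip's own z axis and vertical below 0.12 rad); the robot touches nothing.
It fails at once if the spare wedge is moved by more than 20 mm (distance of spare_grip from where it was at the start of the episode above 0.02 m).
It also fails if it takes over 45 s, if anything falls off the work surface, if the arm or the gripper's body presses on something with over 40 N, if the wrist force passes 120 N, or if a joint passes its speed limit or range.

### The arm

A 7-joint arm with a two-finger parallel gripper is mounted at the origin on the work surface. World frame = base frame: x ahead of the robot, y to its left, z up, the work surface at z = 0. Lengths are in m, angles in rad, forces in N, time in s.
With the tool pointing down it reaches from about 0.425 to 0.825 m from the base axis. Payload 3.6 kg.
Tool frame: the origin (TCP) lies where the fingers leave the gripper's body, on its centre line; the fingertips stand 73 mm ahead of it and the grasp point (between the pads) lies 54 mm ahead of it; x points along the fingers, y is the direction in which the jaws open and shut, and the axes are right-handed (so a half turn about x gives the same grasp; the last joint's range is limited). The gripper opens to 85 mm and grips with 20 to 120 N. Pads are 22 mm wide; open, the fingers measure 114 mm over their backs; the gripper's body (76 mm by 85 mm) begins 54 mm behind the grasp point. The pads swing forward as they close: fully open they stand 13 mm farther back than shut.
Start: joints at [1.312, 0.615, -0.013, 1.423, 0.008, 1.103, -0.04], TCP at [0.15, -0.632, 0.304] pointing down, gripper open.
Joint ranges: [-3.12, 3.12], [-0.3, 2.06], [-1.34, 1.32], [0.26, 2.42], [-1.36, 4.5], [0.01, 1.98], [-2.84, 2.84]. Speed limits (rad/s): [2.79, 2.79, 3.14, 3.14, 3.14, 3.14, 3.14].

### API

Orientations are given as a unit quaternion [x, y, z, w].
In Python, from station import arm, snapshot, camera_info, ticket gives the robot as it stands. Calls block until the motion is done:
- arm.movep(position, orientation): joint-space move of the TCP to a pose.
- arm.line_to(position, velocity=0.15, ori=None): straight line of the TCP; ori=None keeps the orientation; velocity is the mean speed in m/s.
- arm.move_j(angles): joint-space move.
- arm.move_gripper(opening, effort=None): opening from 0.0 (shut) to 1.0 (fully open); effort is the grip in N (None keeps the last); returns when the fingers have stopped.
- arm.pause(seconds).
- arm.ik(position, orientation): joint angles nearest the present ones, or None.
- snapshot(name): name is "scene" or "side" or "wrist"; returns the picture (400x640x3 uint8, blue, green, red); there is no depth.
- camera_info(name): a dict with "fx", "fy", "cx", "cy" (pixels), "R" (3x3) and "t" (3): a world point X has camera coordinates R X + t; the wrist camera has in their place "T_tool_cam" (4x4, takes a point from camera to tool coordinates, whose origin is the TCP and whose axes are the tool frame's). Camera axes: x right, y down, z forward; pixel columns grow to the right and rows downward; lengths in m; the calibration is good to about 2 mm. The wrist camera is an equidistant fisheye: a pixel r from the principal point sees the ray r / f radians off the axis. A picture is of the moment at which its call begins: read the wrist's pose just before it. camera_info takes no time and is no camera call.
A pose or a line that the arm cannot do raises arm.MotionError and nothing moves.
- ticket.finish_job(): hands the job in, once; it reports no verdict.
Readings, each from a call of its own:
- arm.read_time(): time.
- arm.read_joint_positions(): joint angles.
- arm.read_dq(): joint speeds.
- arm.read_effort(): joint torques, N m.
- arm.read_tool_pos(): TCP position.
- arm.read_eef_rot(): TCP orientation.
- arm.read_ft_force(): force on the tool from outside, world axes, zero at the start.
- arm.read_wrist_torque(): the same for the moment, N m.
- arm.read_opening(): opening from 0.0 (shut) to 1.0 (fully open).
Only numpy, scipy, OpenCV 4.12 (cv2) and the standard library are available. Lean on these libraries where they do the work, as an engineer would, in place of code of your own. Each camera call takes 0.05 s, during which the arm holds its last target. There are 200 camera calls.

## Working session

There is one attempt and no reset: what is moved stays moved. The work goes in short steps, each a Python script; the robot and the scene stay as the last script left them, time stands still between calls to the robot, and variables do not carry over. Pictures are saved under pics/ and viewed, about 8 in all and at most 12, crops included, and the job is handed in when it is done.

```bash
ls; mkdir -p pics; python3 - <<'E'
from station import *
import cv2
for n in("scene","side","wrist"):
    cv2.imwrite(f"pics/{n}0.png",snapshot(n)); print(n,camera_info(n))
print(arm.read_tool_pos(),arm.read_eef_rot(),arm.read_time())
E
```

```text
pics
scene {'fx': 360.8158220678022, 'fy': 360.8158220678022, 'cx': 319.9905067835621, 'cy': 195.4003378323161, 'R': array([[ 0.88795069,  0.45987233, -0.00781062],
       [ 0.34357322, -0.67449167, -0.65346647],
       [-0.30577935,  0.57756249, -0.75691516]]), 't': array([-0.48391393, -0.04202996,  1.0956784 ])}
side {'fx': 497.54640121590256, 'fy': 497.54640121590256, 'cx': 318.90159718725795, 'cy': 198.54221888167504, 'R': array([[-0.98338379, -0.18121457,  0.01084443],
       [-0.11223347,  0.55992352, -0.82090761],
       [ 0.14268837, -0.80848434, -0.57095805]]), 't': array([0.49222902, 0.02697323, 1.29689531])}
wrist {'fx': 309.70691628693146, 'fy': 309.70691628693146, 'cx': 316.78410030249, 'cy': 197.58343153256703, 'T_tool_cam': array([[ 1.33994383e-04, -2.92978345e-01,  9.56119067e-01,
        -6.92049434e-02],
       [ 9.99999826e-01, -5.09360474e-04, -2.96224558e-04,
        -3.96526410e-04],
       [ 5.73796642e-04,  9.56118941e-01,  2.92978226e-01,
        -7.39936610e-02],
       [ 0.00000000e+00,  0.00000000e+00,  0.00000000e+00,
         1.00000000e+00]])}
[ 0.14984249 -0.63203904  0.30297652] [-0.70222702 -0.08284153  0.70241376 -0.08142117] 0.15
```

View pics/scene0.png

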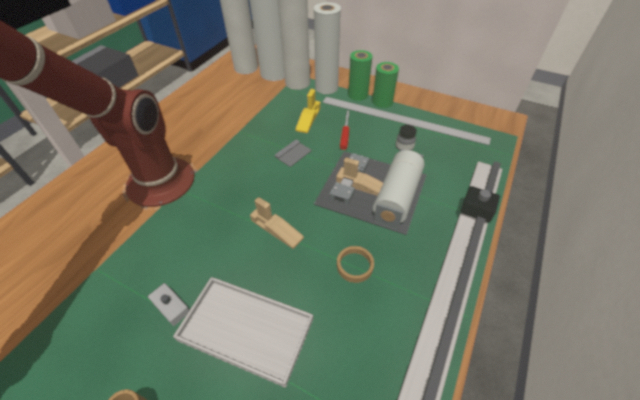

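View pics/side0.png

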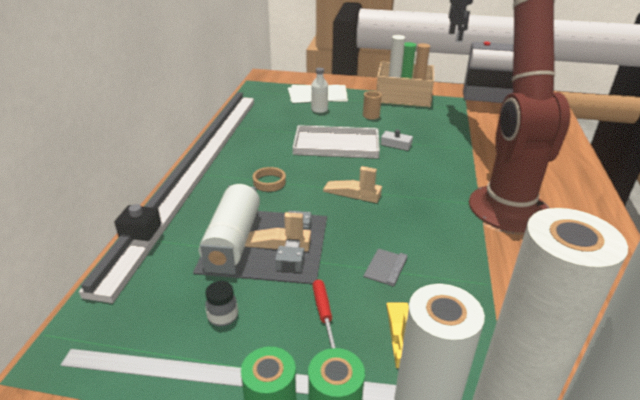

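The scene view shows the jammed wedge's fin at about (350,170), the roll at (400,185), the spare at (265,215) and the tray at (245,328). In the side view they are at (293,225), (230,225), (368,182) and (337,141). Next I'll zoom in to get exact pixels.

```bash
python3 - <<'E'
import cv2,numpy as np
a=cv2.imread("pics/scene0.png");b=cv2.imread("pics/side0.png")
def c(i,x,y,w,h,s): return cv2.resize(i[y:y+h,x:x+w],None,fx=s,fy=s,interpolation=cv2.INTER_CUBIC)
top=np.hstack([c(a,310,140,130,100,3),c(b,190,175,136,110,3)[:300]])
bot=np.hstack([c(a,165,270,160,115,2.5)[:287],c(b,280,115,132,96,3)[:287]])
w=798
im=np.vstack([np.pad(x,((0,0),(0,w-x.shape[1]),(0,0))) for x in(top,bot)])
print(im.shape,c(a,310,140,130,100,3).shape)
cv2.imwrite("pics/z.png",im)
E
```

```text
(587, 798, 3) (300, 390, 3)
```

View pics/z.png

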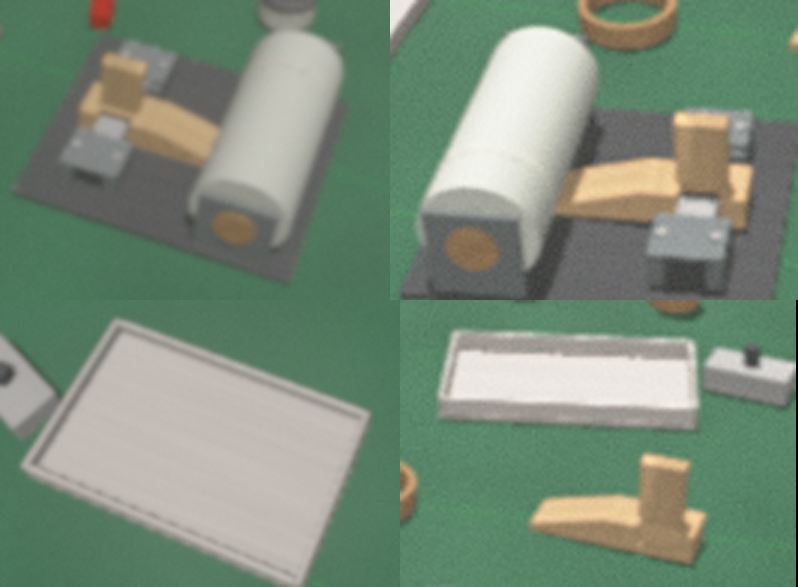

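```bash
cat > h.py <<'E'
import numpy as np,cv2
from station import *
from scipy.spatial.transform import Rotation as Ro
def P(n):
    c=camera_info(n);K=np.array([[c['fx'],0,c['cx']],[0,c['fy'],c['cy']],[0,0,1]])
    return K@np.c_[c['R'],c['t']]
def tri(a,b):
    X=cv2.triangulatePoints(P("scene"),P("side"),np.array(a,float).reshape(2,1),np.array(b,float).reshape(2,1))[:,0];return X[:3]/X[3]
def onz(n,p,z):
    M=P(n);H=np.c_[M[:,:2],M[:,2]*z+M[:,3]];v=np.linalg.solve(H,[*p,1]);return v[:2]/v[2]
def down(yaw):  # tool x down, tool y at horizontal angle yaw
    y=np.array([np.cos(yaw),np.sin(yaw),0]);x=np.array([0,0,-1.]);return Ro.from_matrix(np.c_[x,y,np.cross(x,y)]).as_quat()
def px2ray(p,T,c):
    d=np.array(p,float)-[c['cx'],c['cy']];r=np.hypot(*d);th=r/c['fx'];v=np.r_[np.sin(th)*d/r,np.cos(th)]
    M=T@c['T_tool_cam'];return M[:3,3],M[:3,:3]@v
def ray2px(X,T,c):
    M=np.linalg.inv(T@c['T_tool_cam']);v=M[:3,:3]@X+M[:3,3];r=np.hypot(v[0],v[1]);return np.array([c['cx'],c['cy']])+c['fx']*np.arctan2(r,v[2])*v[:2]/r
def Tnow():
    T=np.eye(4);T[:3,:3]=Ro.from_quat(arm.read_eef_rot()).as_matrix();T[:3,3]=arm.read_tool_pos();return T
E
python3 - <<'E'
from h import *
np.set_printoptions(precision=4,suppress=True)
S=lambda x,y:(310+x/3,140+y/3)
D=lambda x,y:(190+(x-390)/3,175+y/3)
S2=lambda x,y:(165+x/2.5,270+(y-300)/2.5)
D2=lambda x,y:(280+(x-400)/3,115+(y-300)/3)
print("fin top",tri(S(125,62),D(701,119)))
print("spare",tri((263,202),D2(665,460)))
pl=[onz("scene",S(*p),.006) for p in((18,190),(100,38),(348,105),(290,282))]
print("plate",pl,np.mean(pl,0))
d=pl[2]-pl[1]+pl[3]-pl[0];e=pl[1]-pl[0]+pl[2]-pl[3];print("yaw x",np.arctan2(d[1],d[0]),np.arctan2(e[1],e[0])-np.pi/2)
sc=[(118,320),(370,413),(300,585),(23,466)];sd=[(695,407),(440,403),(453,332),(695,342)]
t=np.array([tri(S2(*a),D2(*b)) for a,b in zip(sc,sd)]);print("tray",t,t.mean(0))
print("traycorner side z", [onz("side",D2(*b),.025) for b in sd]); print([onz("scene",S2(*b),.025) for b in sc])
E
```

```text
fin top [0.5127 0.2547 0.0925]
spare [0.3698 0.0168 0.0883]
plate [array([0.4628, 0.1341]), array([0.4425, 0.3618]), array([0.7086, 0.3848]), array([0.7259, 0.15  ])] [0.585  0.2577]
yaw x 0.07331102628157624 0.08101510218280428
tray [[ 0.3565 -0.1946  0.0256]
 [ 0.6104 -0.1633  0.0192]
 [ 0.629  -0.3116  0.0242]
 [ 0.3692 -0.3406  0.0237]] [ 0.4913 -0.2525  0.0232]
traycorner side z [array([ 0.3558, -0.1967]), array([ 0.6072, -0.1536]), array([ 0.6284, -0.3101]), array([ 0.3679, -0.3396])]
[array([ 0.3582, -0.1943]), array([ 0.6133, -0.165 ]), array([ 0.6297, -0.3116]), array([ 0.3729, -0.3404])]
```

```bash
python3 - <<'E'
from h import *
for y in (.077+np.pi/2,.077-np.pi/2):
  for p in ([.5127,.2547,.26],[.4525,-.257,.24]): q=arm.ik(p,down(y)); print(None if q is None else np.round(q,2))
yaw=.077+np.pi/2
if arm.ik([.5127,.2547,.26],down(yaw)) is None or abs(arm.ik([.5127,.2547,.26],down(yaw))[6])>2: yaw-=np.pi
print(yaw)
arm.movep([.5127,.2547,.26],down(yaw))
T=Tnow();c=camera_info("wrist");im=snapshot("wrist");np.save("T1",T);cv2.imwrite("pics/w1.png",im)
X=np.array([.5127,.2547,.0925]);print(ray2px(X,T,c),arm.read_time(),T[:3,3],arm.read_ft_force())
cv2.imwrite("pics/w1b.png",cv2.resize(im,(800,500)))
E
```

```text
[ 0.12  0.77 -1.1   1.69  0.75  1.16  0.46]
[ 0.97  0.6  -0.77  1.86  0.53  0.9   1.59]
[-0.13  0.6  -0.59  1.7   0.4   0.96 -2.37]
[ 0.5   0.49 -0.04  1.88  0.03  0.77 -1.05]
1.6477963267948965
[317.72605932 200.66706105] 3.55 [0.51323929 0.25383675 0.25983109] [ 0.46838075 -0.97076342 -0.35566418]
```

View pics/w1b.png

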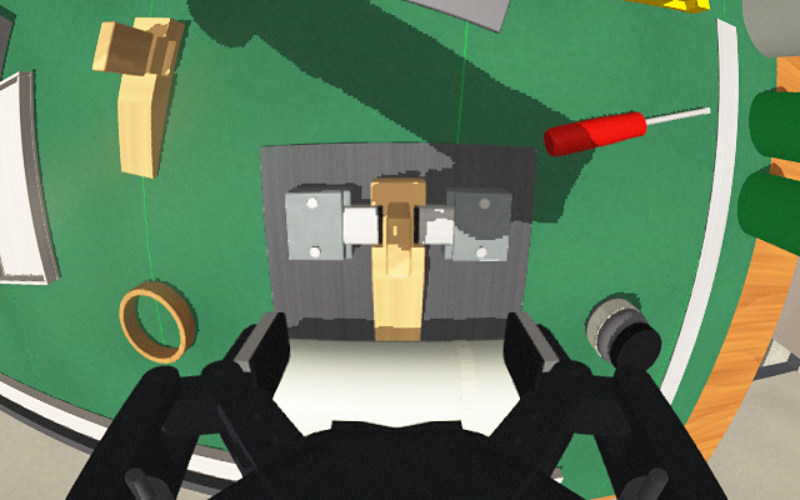

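The wrist view shows the fin's top face centred at about (398,245) in the enlarged picture. The prediction was (397,251), so it agrees within about 4 mm along x and 1 mm across. The jaws are symmetric about column 399, so I'll descend and grip.

```bash
python3 - <<'E'
from h import *
np.set_printoptions(precision=4,suppress=True)
a=.077;hx=np.array([np.cos(a),np.sin(a),0]);hy=np.array([-np.sin(a),np.cos(a),0])
p=np.array([.510,.2552,.123])
arm.line_to(p,.15); print(arm.read_tool_pos(),arm.read_ft_force())
arm.move_gripper(0.0,60); print(arm.read_opening(),arm.read_ft_force(),arm.read_time())
p0=arm.read_tool_pos(); np.save("p0",p)
for s in (1,-1,0):
    arm.line_to(p+hy*.0125*s,.03); arm.pause(.2)
    d=np.array(arm.read_tool_pos())-p0; print(s,d@hx,d@hy,d[2],arm.read_ft_force(),arm.read_opening())
print(arm.read_time())
cv2.imwrite("pics/w2.png",cv2.resize(snapshot("wrist"),(800,500)))
E
```

```text
[0.5104 0.2558 0.1239] [-0.9097 -0.3122  0.5585]
0.17881112881674918 [ 0.1371 -0.6638  1.9012] 5.25
1 8.284233924382115e-05 0.0037915353799312626 0.0004192629580210827 [ -2.3455 -16.5744  19.3483] 0.1788168102551007
-1 -0.00014346533960569573 -0.008116790278878265 0.00024444406112157646 [-0.3455  6.8052 -2.2239] 0.17815364573538228
0 0.00021539506405798933 -0.0009764067054631341 3.574426977120959e-05 [ 0.4747 -2.6172  5.6659] 0.18060986584786493
7.9667
```

View pics/w2.png

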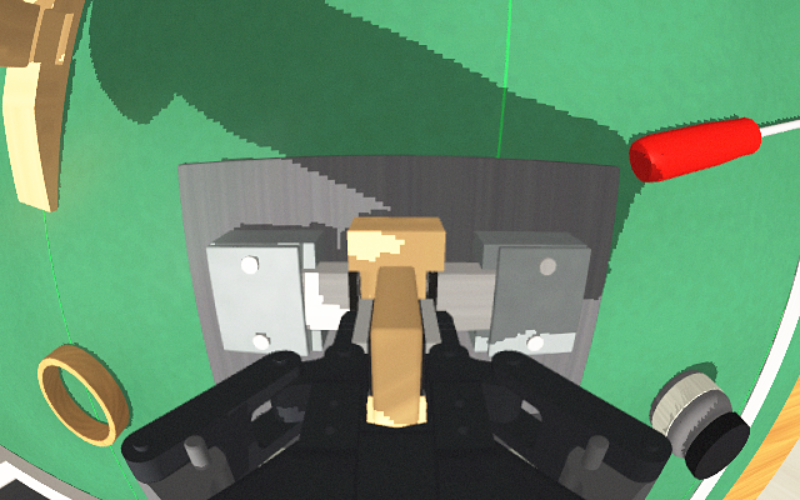

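The pulls came up short because the arm is compliant: it moved +3.8 and -8.1 mm of the 12.5 commanded. The grip is sound in the picture, with the fin between the pads at (397,340). I'll repeat the pulls using the measured displacement.

```bash
python3 - <<'E'
from h import *
np.set_printoptions(precision=3,suppress=True)
a=.077;hx=np.array([np.cos(a),np.sin(a),0]);hy=np.array([-np.sin(a),np.cos(a),0])
p=np.load("p0.npy");p0=np.array([0.5104,0.2558,0.1239])
for s in (1,-1):
    c=.0125
    while 1:
        arm.line_to(p+hy*c*s,.05); d=np.array(arm.read_tool_pos())-p0;f=np.array(arm.read_ft_force())
        print(s,round(c,4),d*1e3@np.c_[hx,hy],d[2]*1e3,f,arm.read_wrist_torque())
        if d@hy*s>.012 or np.linalg.norm(f)>50 or c>.03: break
        c+=.003
    arm.line_to(p,.05);d=np.array(arm.read_tool_pos())-p0;print("mid",d*1e3,arm.read_ft_force())
print(arm.read_time(),arm.read_opening())
E
```

```text
1 0.0125 [0.212 5.028] -0.3501247904828947 [ -1.096 -13.368  16.474] [-3.01   0.111 -0.161]
1 0.0155 [0.238 5.832] -0.24684245193992704 [ -1.964 -16.437  20.533] [-3.95   0.194 -0.045]
1 0.0185 [ 0.297 10.003] -0.29586338242175436 [ -1.621 -13.703  15.806] [-3.15   0.166 -0.211]
1 0.0215 [ 0.304 13.433] -0.32184591744337243 [ -1.439 -13.069  16.958] [-3.12   0.117 -0.148]
mid [-0.263 -0.586 -0.681] [ 0.612 -0.62   5.11 ]
-1 0.0125 [ -0.754 -11.375] -0.5576785523235539 [-1.065  4.785  1.952] [ 1.161  0.207 -0.042]
-1 0.0155 [ -0.783 -13.809] -0.5523356742095087 [-0.86   6.294  1.97 ] [ 1.412  0.185 -0.058]
mid [ 0.303 -3.059 -0.588] [-0.121 -2.772  8.815]
10.8583 0.18134512516173404
```

```bash
python3 - <<'E'
from h import *
np.set_printoptions(precision=3,suppress=True)
a=.077;hx=np.array([np.cos(a),np.sin(a),0]);hy=np.array([-np.sin(a),np.cos(a),0])
p=np.load("p0.npy");p0=np.array([0.5104,0.2558,0.1239])
arm.line_to(p+hy*.003+[0,0,.001],.05)
for k in (.01,.02,.03,.045,.06,.075,.085):
    arm.line_to(p+hy*.002-hx*k+[0,0,.001],.08); d=np.array(arm.read_tool_pos())-p0;f=np.array(arm.read_ft_force())
    print(k,d*1e3@np.c_[hx,hy],d[2]*1e3,f)
    if np.linalg.norm(f)>40: print("stop");break
print(arm.read_time(),arm.read_opening())
cv2.imwrite("pics/w3.png",cv2.resize(snapshot("wrist"),(800,500)))
E
```

```text
0.01 [-11.4     1.048] -0.4360302199273719 [-0.171  0.448 -0.419]
0.02 [-20.864   1.456] -0.19269543015505708 [ 0.758  0.323 -1.272]
0.03 [-30.624   1.503] 0.034376920814052636 [-0.287 -0.098 -1.696]
0.045 [-45.298   1.485] 0.19194773426865763 [-0.771 -0.584 -2.138]
0.06 [-60.184   1.495] 0.21381666192689386 [ 0.14  -0.013 -2.367]
0.075 [-75.191   1.49 ] 0.1644151612226058 [ 0.574  0.32  -1.908]
0.085 [-85.344   1.479] 0.15444661626844158 [ 0.316  0.141 -2.182]
13.2083 0.18153648513713896
```

View pics/w3.png

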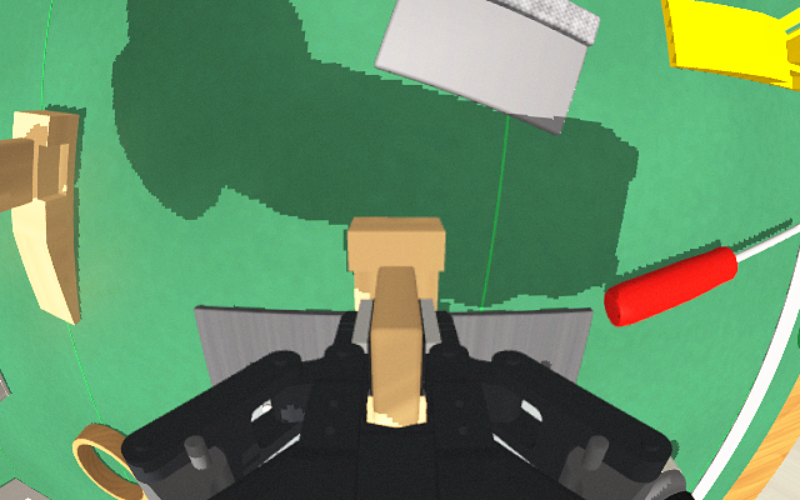

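The wedge is out by 85 mm, upright and firmly gripped in the view, and nothing is in contact with it. Now I'll carry it over and lower it.

```bash
python3 - <<'E'
from h import *
np.set_printoptions(precision=4,suppress=True)
b=.115;q=down(b+np.pi/2)
c=np.array(arm.read_tool_pos());c[2]=.27
arm.line_to(c,.15)
g=np.array([.4925,-.2525,0])-.045*np.array([np.cos(b),np.sin(b),0])
arm.line_to([g[0],g[1],.27],.2,q); print(arm.read_time(),arm.read_tool_pos(),arm.read_opening(),arm.read_ft_force())
arm.line_to([g[0],g[1],.14],.12); print(arm.read_ft_force())
cv2.imwrite("pics/w4.png",snapshot("wrist"))
cv2.imwrite("pics/s4.png",np.hstack([cv2.resize(snapshot("wrist"),(480,300)),cv2.resize(snapshot("scene")[220:400,120:312],(320,300))]))
print(arm.read_time())
E
```

```text
17.075 [ 0.4479 -0.2569  0.2701] 0.17892547502341777 [-0.3567  0.2858 -1.8508]
[-0.3222  0.0598 -1.2406]
18.4583
```

View pics/s4.png

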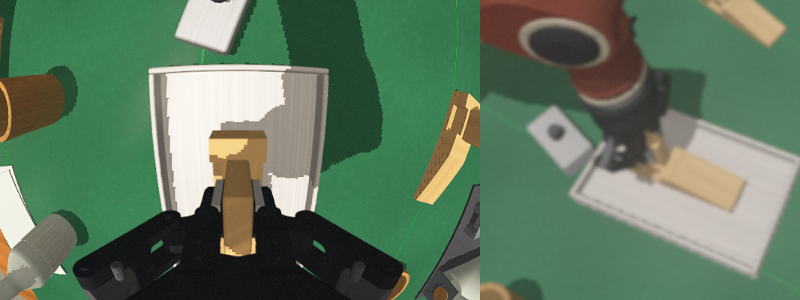

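The wedge hangs level inside the tray: in the wrist view it is centred between the walls (column 238 against 240). Next I'll lower it to contact and release.

```bash
python3 - <<'E'
from h import *
np.set_printoptions(precision=4,suppress=True)
c=np.array(arm.read_tool_pos());z=.126
while z>.116:
    arm.line_to([c[0],c[1],z],.03);f=np.array(arm.read_ft_force());print(z,arm.read_tool_pos()[2],f)
    if f[2]>3: break
    z-=.0015
arm.move_gripper(.45);arm.pause(.3)
c=np.array(arm.read_tool_pos());arm.line_to([c[0],c[1],.25],.12)
arm.line_to([c[0]+.02,c[1]+.02,.30],.15);arm.pause(.3)
T=Tnow();np.save("T5",T);print(arm.read_time(),arm.read_opening(),arm.read_ft_force())
a=snapshot("wrist");b=snapshot("side");cv2.imwrite("pics/w5.png",a);cv2.imwrite("pics/d5.png",b)
cv2.imwrite("pics/f5.png",np.hstack([cv2.resize(a,(480,300)),cv2.resize(b[90:210,275:403],(320,300))]))
E
```

```text
0.126 0.12586199180389837 [-0.3495  0.0893 -1.6015]
0.1245 0.12452146205870498 [-0.5813  0.5452 -1.6593]
0.123 0.12291963845178686 [-0.3607 -0.4591 -1.3391]
0.1215 0.12220218136997521 [-1.8616 -0.0738  5.5584]
22.5333 0.44847772004459474 [ 0.1538  0.5078 -0.0222]
```

View pics/f5.png

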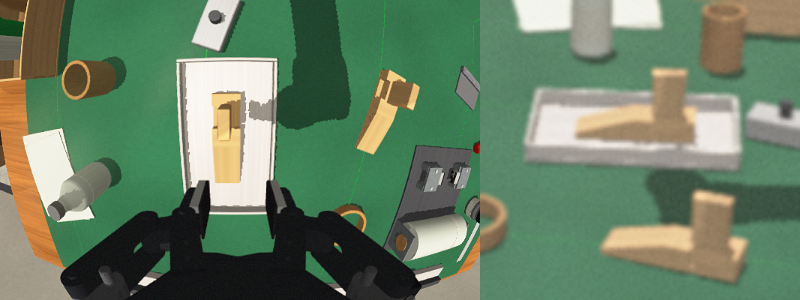

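The wedge lies flat with its fin up in the middle of the tray, around (227,135) in the wrist view. The spare hasn't moved, and the arm is clear of everything.

```bash
python3 -c "
from station import ticket
ticket.finish_job()"
```

```text
the job is handed in; nothing more can be done
```

The jammed wedge is out of the roll holder and lies flat, fin up, on the floor of the tray. I handed the job in at about 22.5 s; no verdict is reported.

- **Pulling the jaws back:** the first pulls fell short because the arm gives under load (+3.8 and -8.1 mm). I repeated them using the measured position and reached +13.4 and -13.8 mm, with forces of at most about 26 N.
- **Sliding out:** the wedge came 85 mm towards -x with almost no resistance (2 to 3 N), and I lifted it only after that.
- **Placing:** it touched the tray floor at a tool height of 122 mm, about 1 mm lower than I expected. By the tool position, the fin centre is about 45 mm along the tray from its centre and close to the middle across.
- **Last checks:** in the final pictures the wedge is flat and well inside the walls, and the spare looks to be where it was. I judged both by eye and did not measure them. The arm was clear of everything, with a force reading near zero.

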